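# Hitch the hand-rest bar over a wet painting

### The arm

A 6-joint arm with a two-finger parallel gripper is mounted at the origin on the work surface. World frame = base frame: x ahead of the robot, y to its left, z up, the work surface at z = 0. Lengths are in m, angles in rad, forces in N, time in s.
With the tool pointing down it reaches from about 0.375 to 0.925 m from the base axis. Payload 5.7 kg.
Tool frame: the origin (TCP) lies on the front face of the gripper's body, between the roots of the fingers; the fingertips stand 73 mm ahead of it and the grasp point (between the pads) lies 54 mm ahead of it; z points along the fingers, y is the line along which they close (so a half turn about z gives the same grasp; the last joint's range is limited). The gripper opens to 85 mm and grips with 20 to 120 N. Pads are 22 mm wide; open, the fingers measure 114 mm over their backs; the gripper's body (76 mm by 85 mm) begins 54 mm behind the grasp point. The pads swing forward as they close: fully open they stand 13 mm farther back than shut.
Start: joints at [1.171, 0.359, 1.51, -0, 1.272, -0.115], TCP at [0.169, 0.576, 0.304] pointing down, gripper open.
Joint ranges: [-2.97, 2.97], [-1.01, 2.36], [0.21, 2.38], [-0.96, 4.11], [0.2, 2.71], [-2.98, 2.98]. Speed limits (rad/s): [2.39, 2.39, 3.14, 3.14, 3.14, 3.14].

### API

Orientations are given as a 3x3 rotation matrix whose columns are the frame's x, y, z axes.
In Python, from cell import arm, camera, calibration gives the robot as it stands. The module is installed in compiled form; this text tells all that it offers.
- The arm moves only by the tool play_rows, never from a script. Its argument "commands" is a list that holds one entry, the list of rows, each a list of 4 numbers: the shift along the tool's x, y, z in m, then the turn about the tool's z in degrees. In form: [[[dx, dy, dz, turn], ...]]. A call has 1 to 8 rows; each row is the pose to reach, as a shift and turn from the pose commanded when the call began, along the tool's axes at that moment; what a row does not reach only later rows make up. A row lasts 1/12 s, in which the tool goes at most 41.7 mm and 7.16 degrees, less where a joint would pass 70% of its speed; a pose out of reach is approached as far as the arm can. A call with a gripper value outside its range is refused whole. "grip" is the gripper's target within -1 to 1 (shut at 1, half-way at 0, fully open at -1), set as the call begins (left out, the last holds). The fingers move at their own pace and stop on an object; the grip force is fixed at half the most. Time passes only in rows, so rows that repeat a pose let the fingers close. It gives the time, the measured TCP pose, the force, the opening and the grip force at its end, in the units of the state.
- arm.get_obs(): the state, without advancing time (a new reading comes with each control period).
- camera(name): name is "side" or "top" or "wrist"; returns (picture, depth): 420x560x3 uint8, blue, green, red; 420x560 float32, m along the optical axis (not along the pixel's ray), 0 where there is no reading.
- calibration(name): a dict with "intrinsics" (3x3 intrinsics, pixels), "world_from_camera" (4x4, takes a point from camera to world coordinates). Camera axes: x right, y up, looking along -z (the intrinsics and any distortion apply to the point x, -y, -z); pixel columns grow to the right and rows downward; lengths in m; the calibration is good to about 2 mm. A picture is of the moment at which its call begins: read the wrist's pose just before it. calibration takes no time and is no camera call; for the wrist camera it gives the pose at the moment of the call.
- arm.sign_off(): hands the job in; it is judged then, once.
The state is a dict: "clock": time; "qpos": joint angles; "joint_velocities": joint speeds; "joint_torque": joint torques, N m; "tcp_pos": TCP position; "tool_rot": TCP orientation; "force": force on the tool from outside, world axes, zero at the start; "moment": the same for the moment, N m; "opening": finger opening in m; "finger_force": force on a finger pad.
Only numpy, scipy, OpenCV 4.12 (cv2) and the standard library are available. Lean on these libraries where they do the work, as an engineer would, in place of code of your own. Each camera call takes 0.05 s, during which the arm holds its last target. There are 200 camera calls.

### The job

Fit the hand-rest bar over the wet painting: lift it off its wooden rest block and lower it gently so that its foot stands squarely on the steel strip at the end of the board and its socket, latch lever still raised, goes fully home on the ball. Then press the latch lever all the way down and let go. Do not touch the painting, and leave the other things on the table where they are.

Things in the scene. Friction and masses are not known exactly. Their poses are not given: they have to be found in the camera images.
- bar_grip (a point): Middle of the section of the hand-rest bar, near its centre of mass, 140 mm from the socket's axis and 55 mm above the level of the foot's sole: a good place to grip across its width. The bar is straight wood, 22 mm wide and 18 mm thick, from 45 to 234 mm from the socket's axis. x runs along it from socket to foot, y across, z up.
- socket (a point): Centre of the bar's socket: the point that meets the ball's centre when fully home. An upside-down round cup, outside 42 mm across, bore 33 mm, 17 mm deep; rim 2 mm below this point, the bore's flat roof 15 mm above, top 21 mm above. 45 mm above the level of the foot's sole; x along the bar towards the foot, z up.
- foot (a point): Middle of the sole of the bar's T-shaped foot, 225 mm along the bar from the socket's axis. The foot is 14 mm along the bar, 70 mm across it.
- lever (a joint): Latch lever of the bar, rad: 0 = fully down (along the top of the bar, latched), grows as it is raised, to 0.58; starts at 0.42 to 0.52. Friction (0.11 N m, 3 N at 36 mm from the hinge) holds it where left. A steel tooth under the hinge swings in under the ball as the lever goes down, so it goes fully down only with the socket fully home.
- lever_pad (a point): Middle of the top of the lever's thumb pad (12 mm long, 22 mm wide), 56 mm from the hinge along the lever; moves with it. The hinge lies across the bar, 32 mm from the socket's axis towards the foot, 25 mm above the socket centre. The lever is a strip 16 mm wide reaching 62 mm from the hinge towards the foot, its top 4 mm above the hinge line.
- ball (a point): Centre of the fixed steel ball, 30 mm across, on a thin post near one end of the plywood painting board (300 x 170 x 15 mm, fixed to the table). 63 mm above the table. x runs along the board's middle line from the ball to the steel strip, z up.
- strip (a point): Middle of the top of the steel strip (40 mm along the board, 112 mm across it, top 18 mm above the table) at the board's other end, 225 mm from the ball; the bar's foot stands here, and the bar is then level.
- painting: Wet painting, a dark panel 150 mm (x) by 118 mm (y), 5 mm thick, fixed on the board between ball post and strip; its origin is the middle of its underside, 15 mm above the table. The fitted bar bridges it with about 44 mm of air. Must not be touched.
- board: The painting board with ball post and steel strip (see ball and strip), fixed to the table; origin on the table straight under the ball, x towards the strip, z up.
- handrest: The hand-rest bar (loose, 0.3 to 0.5 kg): wooden bar with an aluminium socket cup and latch lever at one end and a dark T-shaped foot at the other. Origin straight under the socket's axis at the level of the foot's sole, x along the bar towards the foot, z up. It starts level, foot on the table, socket rim on the rest block.
- rest_block: Wooden rest block 34 x 62 x 43 mm, fixed, under the bar's socket at the start; origin under its middle, on the table.
- ink_jar: Closed glass jar, 42 mm across, 55 mm high; origin under its middle. Leave alone.
- tape_roll: Roll of tape lying flat, 60 mm across, 24 mm high, beside the rest block; origin under its middle. Leave alone.
- eraser: White eraser, 36 x 20 x 12 mm, on the board beside the ball post; origin under its middle. Leave alone.
- palette_knife: Palette knife about 200 mm long lying on the table; origin under its middle. Leave alone.
- paint_bottle: White bottle, 56 mm across, 150 mm high; origin under its middle. Leave alone.
- mug: White mug, 72 mm across, 85 mm high; origin under its middle. Leave alone.
- brush_jar: Jar 72 mm across, 95 mm high, full of brushes up to about 205 mm high; origin under its middle. Leave alone.

How it is judged:
On the way, in this order (a step that is already met when the one before it is completed fails the run):
1. the socket is fully home on the ball and the foot on the strip, with the lever still raised (over 0.3 rad) (horizontal distance between socket and ball below 0.004 m and z of socket in the frame of ball between -0.003 and 0.003 m and angle between socket's own z axis and vertical below 0.06 rad and horizontal distance between foot and strip below 0.02 m and value of joint lever above 0.3 rad), for 0.2 s.
2. the lever is pressed all the way down with the socket home (horizontal distance between socket and ball below 0.004 m and z of socket in the frame of ball between -0.003 and 0.003 m and angle between socket's own z axis and vertical below 0.06 rad and horizontal distance between foot and strip below 0.02 m and value of joint lever below 0.08 rad), for 0.2 s.
At the end, for the whole second after the job is handed in: The socket's centre is within 4 mm sideways and 3 mm in height of the ball's centre, the bar is level within 0.06 rad, the middle of its foot is within 20 mm of the middle of the steel strip, the lever is within 0.08 rad of fully down, and the bar is at rest (all of step 2 and linear speed of handrest below 0.02 m/s); the robot touches nothing.
It fails at once if the wet painting is touched (contact force between painting and anything else above 0.3 N).
It fails at once if the bar is dropped or slammed onto the ball (moves faster than 0.35 m/s with the socket centre within 30 mm of home) (distance between socket and ball below 0.03 m and linear speed of handrest above 0.35 m/s).
It fails at once if another thing on the table is shifted by more than 30 mm or tipped over (distance of any of ink_jar, tape_roll, eraser, palette_knife, paint_bottle, mug, brush_jar from where it was at the start of the episode above 0.03 m or angle between any of ink_jar, tape_roll, eraser, palette_knife, paint_bottle, mug, brush_jar's own z axis and vertical above 0.5 rad).
It also fails if it takes over 51 s, if anything falls off the work surface, if the arm or the gripper's body presses on something with over 40 N, if the wrist force passes 120 N, or if a joint passes its speed limit or range.

## Working session

There is one attempt and no reset: what is moved stays moved. The work goes in short steps, Python scripts to look and compute and a tool call to move; the robot and the scene stay as the last step left them, time stands still between calls to the robot, and variables do not carry over. Pictures are saved under pics/ and viewed, at most 10 in all, crops included, and the job is handed in when it is done.

Besides the shell and the picture viewer there is one more tool, called by a JSON object that holds its "fn" and its "kwargs". play_rows: Moves the arm, as the interface text tells. Its arguments: {"type":"object","properties":{"commands":{"type":"array","items":{"type":"array","items":{"type":"array","items":{"type":"number"}}}},"grip":{"type":"number"}},"required":["commands"]}

```bash
mkdir -p pics; python3 - <<'E'
from cell import arm,camera,calibration
import numpy as np,cv2
for n in("top","side"):
    p,d=camera(n);c=calibration(n);np.savez(n+'.npz',p=p,d=d,K=c['intrinsics'],T=c['world_from_camera'])
    cv2.imwrite(f'pics/{n}0.png',p);print(n,{k:np.round(v,4).tolist() for k,v in c.items()})
print(arm.get_obs())
E
```

```text
top {'intrinsics': [[513.3724, 0.0, 284.7397], [0.0, 513.3724, 216.1804], [0.0, 0.0, 1.0]], 'world_from_camera': [[0.0133, 0.9969, -0.0774, 0.4438], [-0.9999, 0.0141, 0.01, 0.012], [0.011, 0.0773, 0.9969, 1.8702], [0.0, 0.0, 0.0, 1.0]]}
side {'intrinsics': [[483.087, 0.0, 270.5045], [0.0, 483.087, 206.1817], [0.0, 0.0, 1.0]], 'world_from_camera': [[0.9724, 0.0932, -0.214, 0.2708], [-0.2325, 0.4673, -0.853, -1.218], [0.0205, 0.8792, 0.4761, 0.7887], [0.0, 0.0, 0.0, 1.0]]}
{'clock': 0.1, 'qpos': array([ 1.17090235e+00,  3.59451883e-01,  1.51134046e+00,  2.37337562e-05,
        1.27251164e+00, -1.15128506e-01]), 'joint_velocities': array([-8.17259651e-04, -1.07950342e-04,  8.50676573e-04, -3.39141758e-05,
        2.39112991e-04,  1.77359447e-03]), 'joint_torque': array([-4.91749834e-04, -5.28651452e+01, -2.79349941e+01, -3.50094469e-04,
        5.07775214e-03,  3.63789596e-06]), 'tcp_pos': array([0.16838005, 0.57536644, 0.3031201 ]), 'tool_rot': array([[-9.59725526e-01,  2.80938503e-01, -6.87151446e-04],
       [ 2.80939258e-01,  9.59724271e-01, -1.56747654e-03],
       [ 2.19111408e-04, -1.69739506e-03, -9.99998535e-01]]), 'force': array([0.5231789 , 0.6459834 , 0.39253425]), 'moment': array([-0.01763027, -0.00697794,  0.00747401]), 'finger_force': 0.0, 'opening': 0.0855309998625209}
```

View pics/top0.png

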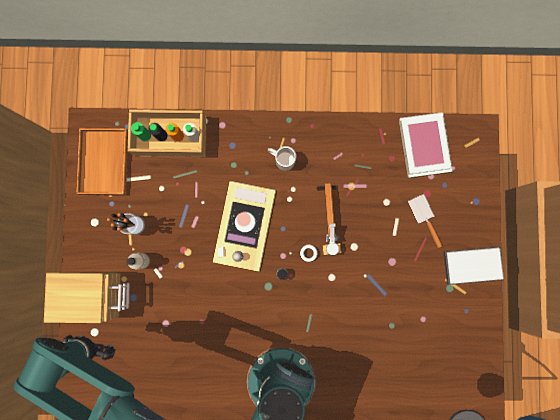

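View pics/side0.png

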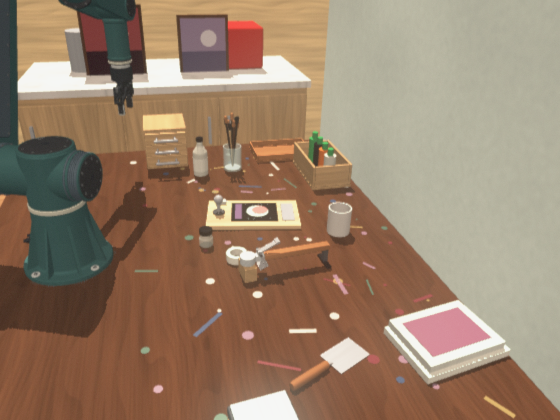

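The top view shows the bar from foot (327,187) to socket about (333,245). The ball is near (238,256) and the strip near (251,192). In the side view the lever is raised. Next I'll get coarse positions.

```bash
cat > h.py <<'E'
import numpy as np,cv2
def ray(K,T,u,v,z):
    d=T[:3,:3]@np.array([(u-K[0,2])/K[0,0],-(v-K[1,2])/K[1,1],-1.]); o=T[:3,3]
    return o+d*(z-o[2])/d[2]
def cloud(K,T,d):
    v,u=np.mgrid[:d.shape[0],:d.shape[1]]
    P=np.stack([(u-K[0,2])/K[0,0]*d,-(v-K[1,2])/K[1,1]*d,-d],-1)
    return P@T[:3,:3].T+T[:3,3]
def totool(R,v): return R.T@np.asarray(v)
E
python3 - <<'E'
from h import *
f=np.load('top.npz');K,T,p,d=f['K'],f['T'],f['p'],f['d']
R=lambda u,v,z:np.round(ray(K,T,u,v,z),3)
print('foot',R(327,187,.05),'sock',R(333,245,.066),'ball',R(238,256,.07),'strip',R(251,192,.018),'ink',R(283,273,.055),'tape',R(309,253,.024),'mug',R(286,157,.085))
h=cv2.cvtColor(p,cv2.COLOR_BGR2HSV);C=cloud(K,T,d)
m=cv2.inRange(h,(5,120,130),(20,255,255));w=np.zeros_like(m);w[180:260,315:345]=255;m&=w
ok=(m>0)&(C[...,2]>.04);q=C[ok];print(len(q),q.mean(0),q.min(0),q.max(0))
c=q[:,:2].mean(0);_,_,V=np.linalg.svd(q[:,:2]-c);print('bar dir',V[0])
b=(C[...,2]>.05)&(C[...,2]<.09);b[:,:220]=0;b[:,260:]=0;b[:230]=0;b[280:]=0;print('ball cloud',C[b].mean(0),b.sum())
E
```

```text
foot [ 0.692 -0.156  0.05 ] sock [ 0.485 -0.177  0.066] ball [0.442 0.155 0.07 ] strip [0.674 0.117 0.018] ink [ 0.384 -0.003  0.055] tape [ 0.456 -0.095  0.024] mug [ 0.791 -0.008  0.085]
297 [ 0.60777297 -0.15770334  0.09315488] [ 0.44375371 -0.20453525  0.0409499 ] [0.70473223 0.01197154 1.87019734]
bar dir [ 0.99628566 -0.08610968]
ball cloud [0.44046767 0.16142604 0.07332303] 58
```

{"fn": "play_rows", "kwargs": {"commands": [[[-0.025, -0.024, 0, -3], [-0.052, -0.05, 0, -6], [-0.08, -0.076, 0, -9], [-0.108, -0.102, 0, -12], [-0.136, -0.128, 0, -15], [-0.164, -0.155, 0, -18], [-0.192, -0.181, 0, -21], [-0.22, -0.208, 0, -21.3]]], "grip": -1}}

```text
clock: 0.77
tcp_pos: [0.3216, 0.3127, 0.3037]
tool_rot: [[-0.996, -0.09, -0.0], [-0.09, 0.996, -0.0], [0.0, -0.0, -1.0]]
force: [1.6, -0.7, 0.3]
opening: 0.0853
finger_force: 0.0
```

{"fn": "play_rows", "kwargs": {"commands": [[[-0.016, -0.034, 0, 0], [-0.032, -0.069, 0, 0], [-0.048, -0.103, 0, 0], [-0.064, -0.138, 0, 0], [-0.08, -0.172, 0, 0], [-0.096, -0.206, 0, 0], [-0.112, -0.241, 0, 0], [-0.128, -0.275, 0, 0]]]}}

```text
clock: 1.43
tcp_pos: [0.473, 0.0496, 0.3037]
tool_rot: [[-0.996, -0.087, -0.0], [-0.087, 0.996, -0.0], [0.0, -0.0, -1.0]]
force: [0.6, 1.2, -0.3]
opening: 0.0854
finger_force: 0.0
```

{"fn": "play_rows", "kwargs": {"commands": [[[-0.016, -0.034, 0, 0], [-0.032, -0.069, 0, 0], [-0.048, -0.103, 0, 0], [-0.064, -0.138, 0, 0], [-0.08, -0.172, 0, 0], [-0.096, -0.206, 0, 0], [-0.105, -0.22, 0, 0], [-0.107, -0.227, 0, 0]]]}}

```text
clock: 2.1
tcp_pos: [0.6005, -0.1681, 0.3032]
tool_rot: [[-0.996, -0.084, 0.0], [-0.084, 0.996, -0.001], [-0.0, -0.001, -1.0]]
force: [0.5, 0.8, 0.1]
opening: 0.0855
finger_force: 0.0
```

```bash
cat > wr.py <<'E'
from cell import arm,camera,calibration
import numpy as np,cv2,sys
n=sys.argv[1]
o=arm.get_obs();c=calibration('wrist');p,d=camera('wrist')
np.savez(n+'.npz',p=p,d=d,K=c['intrinsics'],T=c['world_from_camera'],tcp=o['tcp_pos'],R=o['tool_rot'])
cv2.imwrite(f'pics/{n}.png',p);print(o['clock'],o['tcp_pos'],o['tool_rot'].round(4).tolist(),np.round(c['world_from_camera'],3).tolist(),c['intrinsics'][0,0])
E
python3 wr.py w1
```

```text
2.1 [ 0.60045003 -0.16814017  0.30322636] [[-0.9964, -0.0845, 0.0005], [-0.0845, 0.9964, -0.0007], [-0.0004, -0.0007, -1.0]] [[-0.084, -0.96, -0.267, 0.534], [0.996, -0.081, -0.021, -0.174], [-0.001, -0.268, 0.963, 0.374], [0.0, 0.0, 0.0, 1.0]] 299.12071373104345
```

View pics/w1.png

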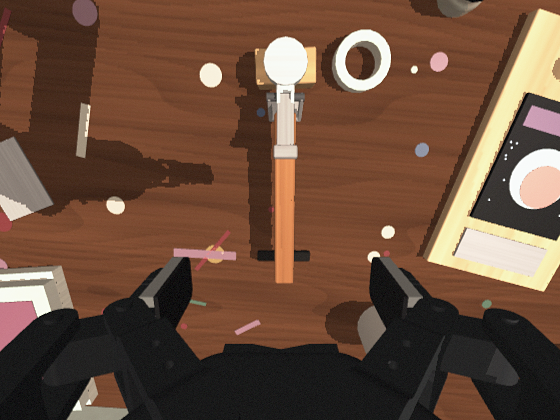

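The wrist view shows the socket cap at (286,61), the lever pad at (286,152), the bar running down to (284,283) and the foot crossbar at (283,256). I'll measure these.

```bash
python3 - <<'E'
from h import *
f=np.load('w1.npz');K,T,p,d,R,t=[f[k] for k in('K','T','p','d','R','tcp')]
h=cv2.cvtColor(p,cv2.COLOR_BGR2HSV);C=cloud(K,T,d)
m=(p.min(2)>225).astype(np.uint8);m[:, :250]=0;m[:,322:]=0;m[95:]=0
u,v=cv2.minEnclosingCircle(cv2.findNonZero(m))[0];print('cap px',u,v);s=ray(K,T,u,v,.066+.0);print('sock',s, C[int(v),int(u)])
m=cv2.inRange(h,(5,130,120),(20,255,255));w=np.zeros_like(m);w[165:245,265:305]=255;m&=w
pts=[]
for r in range(168,245,4):
    x=np.where(m[r])[0];a=ray(K,T,x.min(),r,.064);b=ray(K,T,x.max()+1,r,.064);pts.append(((a+b)/2)[:2]);wd=np.linalg.norm(a-b)
pts=np.array(pts);V=np.linalg.svd(pts-pts.mean(0))[2][0];V*=np.sign(V[0]);print('dir',np.degrees(np.arctan2(V[1],V[0])),'width',wd,pts.mean(0),'topz',C[200,285])
foot=ray(K,T,283.5,256,.02);print('foot',foot,'d',np.linalg.norm(foot[:2]-s[:2]))
l=foot-s;print('dir sf',np.degrees(np.arctan2(l[1],l[0])))
pad=C[152,286];print('pad',pad)
g=s[:2]+.14*V;off=np.array([*g,t[2]])-t;print('grip',g,'tool off',totool(R,off))
E
```

```text
cap px 285.0 66.02631378173828
sock [ 0.47832381 -0.17481062  0.066     ] [ 0.47832224 -0.17481235  0.06611686]
dir 6.845488592029791 width 0.02772995349678501 [ 0.61487384 -0.16030654] topz [ 0.6077959  -0.16337304  0.06466778]
foot [ 0.69220706 -0.15725193  0.02      ] d 0.2146027806396133
dir sf 4.69315916707205
pad [ 0.55484565 -0.16764176  0.10137863]
grip [ 0.61732577 -0.1581237 ] tool off [-1.76616014e-02  8.55499616e-03  9.64309957e-07]
```

{"fn": "play_rows", "kwargs": {"commands": [[[-0.004, 0.001, 0.02, 0], [-0.008, 0.002, 0.05, 0], [-0.0128, 0.0034, 0.085, 0], [-0.0128, 0.0034, 0.12, 0], [-0.0128, 0.0034, 0.15, 0], [-0.0128, 0.0034, 0.175, 0], [-0.0128, 0.0034, 0.19, 0], [-0.0128, 0.0034, 0.195, 0]]]}}

```text
clock: 2.82
tcp_pos: [0.6085, -0.1585, 0.1059]
tool_rot: [[-0.996, -0.088, -0.006], [-0.088, 0.996, 0.003], [0.006, 0.003, -1.0]]
force: [-0.1, 0.2, -0.3]
opening: 0.0855
finger_force: 0.0
```

{"fn": "play_rows", "kwargs": {"commands": [[[0, 0, 0, 0], [0, 0, 0, 0], [0, 0, 0, 0], [0, 0, 0, 0], [0, 0, 0, 0], [0, 0, 0, 0], [0, 0, 0, 0], [0, 0, 0, 0]]], "grip": 1}}

```text
clock: 3.48
tcp_pos: [0.6123, -0.1613, 0.1105]
tool_rot: [[-0.996, -0.087, 0.002], [-0.087, 0.996, -0.001], [-0.002, -0.001, -1.0]]
force: [-0.3, -0.0, 6.4]
opening: 0.0207
finger_force: 60.2
```

{"fn": "play_rows", "kwargs": {"commands": [[[0, 0, -0.004, 0], [0, 0, -0.012, 0], [0, 0, -0.025, 0], [0, 0, -0.045, 0], [0, 0, -0.07, 0], [0, 0, -0.095, 0], [0, 0, -0.115, 0], [0, 0, -0.12, 0]]]}}

```text
clock: 4.15
tcp_pos: [0.6129, -0.1613, 0.2329]
tool_rot: [[-0.996, -0.087, 0.005], [-0.087, 0.996, -0.002], [-0.005, -0.002, -1.0]]
force: [-0.2, -0.8, -2.9]
opening: 0.0208
finger_force: 59.1
```

{"fn": "play_rows", "kwargs": {"commands": [[[0, 0.006, 0, 0.5], [0.001, 0.018, 0, 1], [0.001, 0.036, 0, 2], [0.002, 0.056, 0, 3], [0.002, 0.078, 0, 4], [0.003, 0.1, 0, 5], [0.003, 0.122, 0, 6], [0.004, 0.145, 0, 7]]]}}

```text
clock: 4.82
tcp_pos: [0.5933, -0.0153, 0.2268]
tool_rot: [[-0.999, 0.037, -0.004], [0.037, 0.999, 0.001], [0.004, 0.0, -1.0]]
force: [0.5, 0.5, -4.0]
opening: 0.0211
finger_force: 59.0
```

{"fn": "play_rows", "kwargs": {"commands": [[[-0.015, 0.022, 0, 1], [-0.015, 0.044, 0, 2], [-0.015, 0.066, 0, 3], [-0.015, 0.088, 0, 4], [-0.015, 0.11, 0, 5.5], [-0.015, 0.13, 0, 6.5], [-0.015, 0.143, 0, 7], [-0.015, 0.148, 0, 7]]]}}

```text
clock: 5.48
tcp_pos: [0.6134, 0.133, 0.2267]
tool_rot: [[-0.988, 0.156, -0.004], [0.156, 0.988, 0.0], [0.004, -0.0, -1.0]]
force: [1.0, -0.1, -3.2]
opening: 0.021
finger_force: 59.1
```

```bash
python3 wr.py w2; python3 - <<'E'
from cell import camera,calibration
import cv2,numpy as np
p,d=camera('side');c=calibration('side');np.savez('s2.npz',p=p,d=d,K=c['intrinsics'],T=c['world_from_camera'])
cv2.imwrite('pics/s2.png',cv2.resize(p[140:300,160:360],None,fx=3.5,fy=3.5,interpolation=cv2.INTER_CUBIC))
E
```

```text
5.4833 [0.61343733 0.13298883 0.22670088] [[-0.9878, 0.1557, -0.0038], [0.1557, 0.9878, 0.0005], [0.0039, -0.0001, -1.0]] [[0.156, -0.953, -0.261, 0.547], [0.988, 0.151, 0.042, 0.143], [-0.001, -0.264, 0.964, 0.297], [0.0, 0.0, 0.0, 1.0]] 299.12071373104345
```

View pics/w2.png

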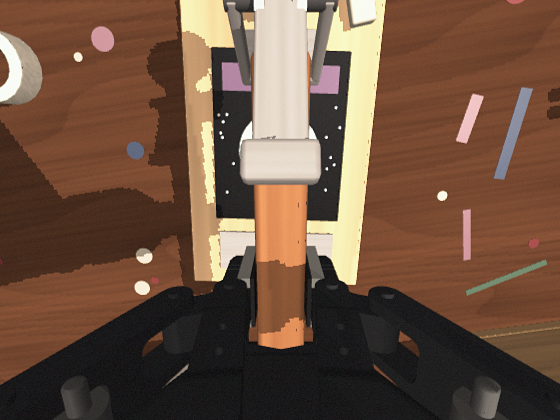

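View pics/s2.png

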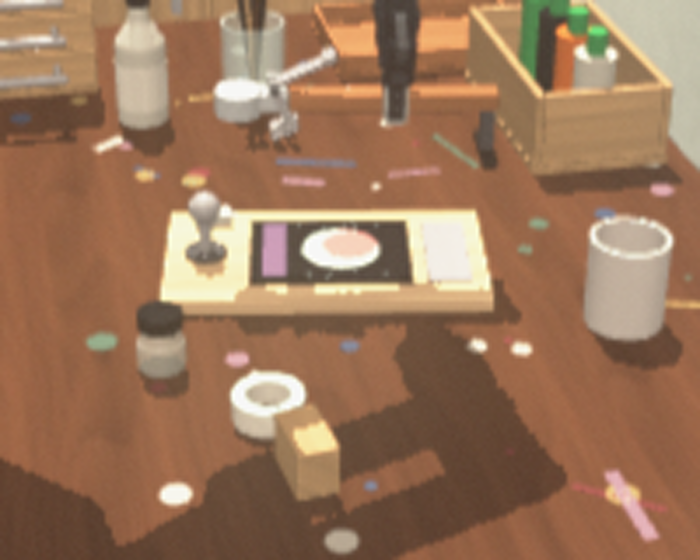

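I got the sign of the last x shift wrong, so the bar is about 30 mm too far in +x. That's harmless at this height. The wrist view shows the painting at (212–350, 48–220), with the ball hidden under the cup. The side crop shows the bar level above the board. I'll shift aside so the wrist camera sees the ball.

{"fn": "play_rows", "kwargs": {"commands": [[[0.01, -0.006, 0, 0], [0.025, -0.015, 0, 0], [0.043, -0.027, 0, 0], [0.062, -0.039, 0, 0], [0.08, -0.05, 0, 0], [0.095, -0.06, 0, 0], [0.103, -0.064, 0, 0], [0.104, -0.065, 0, 0]]]}}

```text
clock: 6.25
tcp_pos: [0.4998, 0.0816, 0.2284]
tool_rot: [[-0.987, 0.158, -0.003], [0.158, 0.987, -0.001], [0.003, -0.001, -1.0]]
force: [-0.6, 0.2, -3.4]
opening: 0.0208
finger_force: 59.1
```

{"fn": "play_rows", "kwargs": {"commands": [[[0, 0, 0, 0], [0, 0, 0, 0], [0, 0, 0, 0]]]}}

```text
clock: 6.5
tcp_pos: [0.5036, 0.0829, 0.2291]
tool_rot: [[-0.988, 0.157, 0.002], [0.157, 0.988, 0.0], [-0.002, 0.0, -1.0]]
force: [0.6, 0.0, -3.8]
opening: 0.0209
finger_force: 59.1
```

```bash
python3 wr.py w3; python3 - <<'E'
from cell import camera,calibration
import cv2,numpy as np
for n in('side','top'):
    p,d=camera(n);c=calibration(n);np.savez(n+'3.npz',p=p,d=d,K=c['intrinsics'],T=c['world_from_camera'])
p=np.load('w1.npz')['p'];a=cv2.resize(p[20:130,230:340],(550,550),interpolation=cv2.INTER_CUBIC)
cv2.imwrite('pics/cap.png',a)
E
```

```text
6.5 [0.5036161  0.08287761 0.22910018] [[-0.9876, 0.1568, 0.0016], [0.1568, 0.9876, 0.0], [-0.0016, 0.0003, -1.0]] [[0.158, -0.951, -0.266, 0.437], [0.988, 0.152, 0.043, 0.093], [-0.0, -0.269, 0.963, 0.299], [0.0, 0.0, 0.0, 1.0]] 299.12071373104345
```

View pics/w3.png

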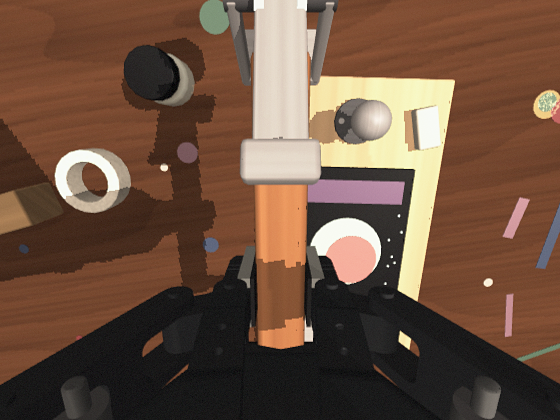

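View pics/cap.png

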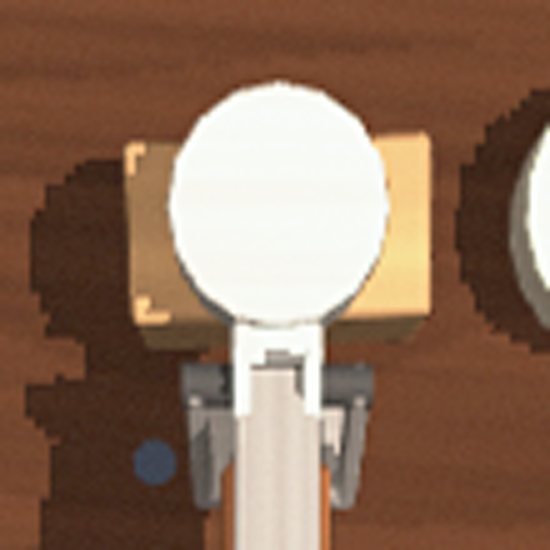

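In the wrist view the ball is at (372,120), with radius about 20 px, and the eraser at (426,128). In the cap crop the cap ellipse centre is at full-image pixel (285.2,60.4).

```bash
python3 - <<'E'
from h import *
f=np.load('w1.npz');K,T,R1,t1=[f[k] for k in('K','T','R','tcp')]
s=ray(K,T,285.2,60.4,.066);print('sock',s,'tool',totool(R1,s-t1))
f=np.load('w3.npz');K,T,p,d,R,t=[f[k] for k in('K','T','p','d','R','tcp')]
C=cloud(K,T,d)
Z=C[...,2];m=((Z>.055)&(Z<.085)).astype(np.uint8);m[:, :340]=0;m[:,405:]=0;m[:90]=0;m[150:]=0
q=cv2.findNonZero(m);(u,v),r=cv2.minEnclosingCircle(q);print('ball px',u,v,r,len(q))
A=C[m>0];X=np.c_[2*A,np.ones(len(A))];sol=np.linalg.lstsq(X,(A**2).sum(1),rcond=None)[0];c=sol[:3];print('sphere fit',c,np.sqrt(sol[3]+c@c))
g=cv2.cvtColor(p,cv2.COLOR_BGR2GRAY)
k=(.015/.235)**2;uu=u-(u-K[0,2])*k;vv=v-(v-K[1,2])*k
b=ray(K,T,uu,vv,.063);print('ball ray',b,'tool',totool(R,b-t))
f=np.load('w2.npz');K2,T2,p2=[f[k] for k in('K','T','p')];R2=f['R']
h=p2.max(2)<60;L=[];Rr=[]
for row in range(105,212,4):
    x=np.where(h[row,195:260])[0];L.append(ray(K2,T2,195+x.min(),row,.02)[:2])
    x=np.where(h[row,320:356])[0];Rr.append(ray(K2,T2,321+x.max(),row,.02)[:2])
for Q in(np.array(L),np.array(Rr)):
    md=np.median(np.diff(Q,axis=0),axis=0);V=cv2.fitLine(Q.astype(np.float32),cv2.DIST_HUBER,0,.001,.001).ravel();print('edge',np.degrees(np.arctan(V[1]/V[0])),V[2:])
print('tool angle',np.degrees(np.arctan2(-R2[1,0],-R2[0,0])))
for n in('top3','side3'):
    f=np.load(n+'.npz');cv2.imwrite('pics/'+n+'.png',f['p'])
E
```

```text
sock [ 0.47350291 -0.17504775  0.066     ] tool [0.1271709  0.00400895 0.2371732 ]
ball px 371.1010437011719 120.13212585449219 21.401681900024414 1331
sphere fit [0.44373494 0.1610607  0.06384249] 0.014589141397624067
ball ray [0.44376341 0.1613359  0.063     ] tool [0.07168141 0.06805201 0.16600608]
edge -10.515433 [0.55386794 0.08121793]
edge -10.693639 [0.58401203 0.19430801]
tool angle -8.955660742104758
```

```bash
python3 - <<'E'
from h import *
f=np.load('w3.npz');K,T,p,d,R,t=[f[k] for k in('K','T','p','d','R','tcp')]
C=cloud(K,T,d);h=cv2.cvtColor(p,cv2.COLOR_BGR2HSV)
m=cv2.inRange(h,(4,120,90),(20,255,255))
for row in(190,205,220,235,250):
    x=np.where(m[row,240:308])[0]+240;zz=C[row,282,2];a=[totool(R,ray(K,T,e,row,zz)-t)[:2] for e in(x.min(),x.max()+1)]
    print(row,x.min(),x.max()+1,'topz',zz,'mid',(a[0]+a[1])/2,'w',a[1][1]-a[0][1])
pad=np.array([totool(R,C[r,c]-t) for r in(150,170) for c in(245,281,317)]);print('pad tool',pad.round(4).tolist())
for n in('top3','side3'):
    f=np.load(n+'.npz');K,T,p,d=[f[k] for k in('K','T','p','d')];C=cloud(K,T,d)
    se=t+R@[.139,0,.043];Q=C[(np.linalg.norm(C[...,:2]-se[:2],axis=2)<.035)&(C[...,2]>.15)&(C[...,2]<.21)]
    print(n,'exp',se,'cap',len(Q),Q.mean(0) if len(Q) else 0,np.percentile(Q,[3,97],axis=0).round(4).tolist() if len(Q) else 0)
    A=C[(np.linalg.norm(C-[.444,.161,.063],axis=2)<.022)&(C[...,2]>.05)]
    print('ball',len(A),A.mean(0) if len(A) else 0,np.percentile(A,[3,97],axis=0).round(4).tolist() if len(A) else 0)
E
```

```text
190 240 308 topz 0.18298852983453115 mid [ 0.04293949 -0.00282453] w 0.026959448242978464
205 240 307 topz 0.18330563042612263 mid [ 0.03687629 -0.00305753] w 0.02686053330512186
220 240 307 topz 0.18122176279646518 mid [ 0.02991935 -0.00315299] w 0.027730133111915564
235 240 307 topz 0.18287618355761467 mid [ 0.0239313  -0.00315689] w 0.02773451168035342
250 240 306 topz 0.18242200349745202 mid [ 0.01704002 -0.0034257 ] w 0.027826869245162984
pad tool [[0.0611, -0.0097, 0.0109], [0.0612, -0.0001, 0.0097], [0.061, 0.0096, 0.0114], [0.056, -0.0096, 0.0088], [0.0561, -0.0001, 0.0082], [0.056, 0.0095, 0.0091]]
top3 exp [0.36640599 0.10467698 0.18587782] cap 173 [0.37088537 0.10402665 0.18532705] [[0.3479, 0.0862, 0.1755], [0.3974, 0.122, 0.1982]]
ball 26 [0.44007588 0.15433866 0.07215641] [[0.4279, 0.1484, 0.0656], [0.4522, 0.1589, 0.0823]]
side3 exp [0.36640599 0.10467698 0.18587782] cap 207 [0.36965148 0.09367066 0.17800498] [[0.3452, 0.0817, 0.1621], [0.3963, 0.1182, 0.1932]]
ball 65 [0.44027837 0.15292029 0.06739889] [[0.428, 0.1439, 0.0539], [0.4539, 0.1671, 0.0772]]
```

View pics/side3.png

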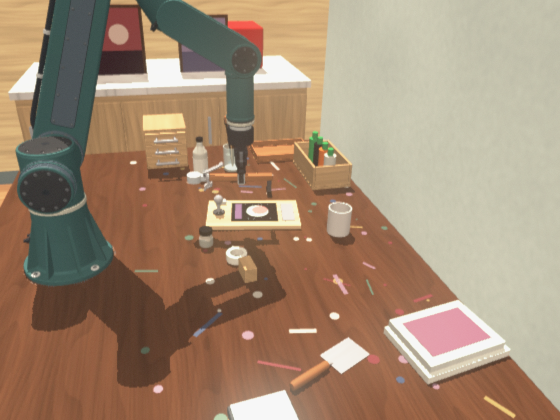

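The bar is centred in the gripper: the pad sits at tool y ≈ 0, so the wrist camera has no sideways bias. Two estimates put the socket at tool x ≈ 0.139. The target TCP is (0.5805, 0.1356) at −10.6°.

{"fn": "play_rows", "kwargs": {"commands": [[[-0.008, 0.008, 0, 0.2], [-0.02, 0.019, 0, 0.5], [-0.033, 0.031, 0, 0.8], [-0.046, 0.044, 0, 1.1], [-0.057, 0.054, 0, 1.4], [-0.065, 0.061, 0, 1.6], [-0.0677, 0.0641, 0, 1.6], [-0.0677, 0.0641, 0, 1.6]]]}}

```text
clock: 7.32
tcp_pos: [0.58, 0.1362, 0.2287]
tool_rot: [[-0.983, 0.184, 0.0], [0.184, 0.983, 0.0], [-0.0, 0.0, -1.0]]
force: [-0.6, 0.2, -3.6]
opening: 0.0213
finger_force: 59.2
```

{"fn": "play_rows", "kwargs": {"commands": [[[0, 0, 0.005, 0], [0, 0, 0.016, 0], [0, 0, 0.03, 0], [0, 0, 0.045, 0], [0, 0, 0.058, 0], [0, 0, 0.067, 0], [0, 0, 0.07, 0], [0, 0, 0.07, 0]]]}}

```text
clock: 7.98
tcp_pos: [0.578, 0.1351, 0.1577]
tool_rot: [[-0.983, 0.185, -0.003], [0.185, 0.983, -0.0], [0.002, -0.001, -1.0]]
force: [0.5, -0.1, -3.6]
opening: 0.0211
finger_force: 59.1
```

{"fn": "play_rows", "kwargs": {"commands": [[[0, 0, 0, 0], [0, 0, 0, 0], [0, 0, 0, 0]]]}}

```text
clock: 8.23
tcp_pos: [0.5796, 0.1355, 0.1597]
tool_rot: [[-0.983, 0.184, 0.002], [0.184, 0.983, 0.0], [-0.002, 0.0, -1.0]]
force: [-0.4, -0.2, -3.7]
opening: 0.0213
finger_force: 59.1
```

```bash
python3 - <<'E'
from cell import arm,camera,calibration
from h import *
o=arm.get_obs();t=o['tcp_pos'];R=o['tool_rot'];print(t,np.degrees(np.arctan2(-R[1,0],-R[0,0])),o['force'],'sock est',t+R@[.1392,0,.064])
ims=[]
for n in('side','top'):
    p,d=camera(n);c=calibration(n);np.savez(n+'4.npz',p=p,d=d,K=c['intrinsics'],T=c['world_from_camera'])
    s=(slice(150,240),slice(180,320)) if n=='side' else (slice(170,275),slice(195,285))
    ims.append(cv2.resize(p[s],None,fx=4,fy=4,interpolation=cv2.INTER_CUBIC))
H=max(i.shape[0] for i in ims)
im=np.hstack([cv2.copyMakeBorder(i,0,H-i.shape[0],0,0,cv2.BORDER_CONSTANT) for i in ims]);im=cv2.resize(im,None,fx=.86,fy=.86);print(im.shape);cv2.imwrite('pics/st4.png',im)
E
```

```text
[0.5796339  0.13550462 0.15972962] -10.618962924274475 [-0.44088307 -0.19381767 -3.72990235] sock est [0.44291964 0.16116246 0.09551494]
(361, 791, 3)
```

View pics/st4.png

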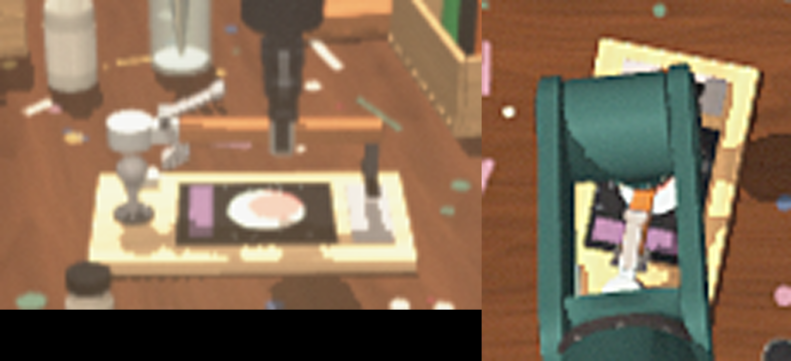

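The left crop (side) shows the cap at (132,128) directly above the ball at (131,170), with the foot over the strip. Now a gentle descent with the force watched.

{"fn": "play_rows", "kwargs": {"commands": [[[-0.0007, 0, 0.003, 0], [-0.0007, 0, 0.007, 0], [-0.0007, 0, 0.011, 0], [-0.0007, 0, 0.014, 0], [-0.0007, 0, 0.016, 0], [-0.0007, 0, 0.018, 0], [-0.0007, 0, 0.02, 0], [-0.0007, 0, 0.02, 0]]]}}

```text
clock: 9.0
tcp_pos: [0.5795, 0.1353, 0.1384]
tool_rot: [[-0.983, 0.184, -0.001], [0.184, 0.983, -0.0], [0.001, -0.0, -1.0]]
force: [-0.3, -0.7, -4.1]
opening: 0.021
finger_force: 59.1
```

{"fn": "play_rows", "kwargs": {"commands": [[[0, 0, 0.001, 0], [0, 0, 0.002, 0], [0, 0, 0.003, 0], [0, 0, 0.004, 0], [0, 0, 0.004, 0]]]}}

```text
clock: 9.42
tcp_pos: [0.5797, 0.1353, 0.1347]
tool_rot: [[-0.983, 0.184, -0.0], [0.184, 0.983, -0.0], [0.0, -0.0, -1.0]]
force: [-0.3, -0.2, -3.1]
opening: 0.0211
finger_force: 59.1
```

{"fn": "play_rows", "kwargs": {"commands": [[[0, 0, 0.0008, 0], [0, 0, 0.0016, 0], [0, 0, 0.0024, 0], [0, 0, 0.003, 0], [0, 0, 0.003, 0]]]}}

```text
clock: 9.83
tcp_pos: [0.5797, 0.1353, 0.1317]
tool_rot: [[-0.983, 0.184, -0.0], [0.184, 0.983, -0.0], [0.0, -0.0, -1.0]]
force: [0.1, -0.5, -4.1]
opening: 0.0215
finger_force: 59.1
```

{"fn": "play_rows", "kwargs": {"commands": [[[0, 0, 0.0008, 0], [0, 0, 0.0016, 0], [0, 0, 0.002, 0], [0, 0, 0.002, 0]]]}}

```text
clock: 10.17
tcp_pos: [0.5797, 0.1353, 0.1297]
tool_rot: [[-0.983, 0.184, -0.0], [0.184, 0.983, -0.0], [0.0, -0.0, -1.0]]
force: [0.8, 0.6, -3.2]
opening: 0.0209
finger_force: 59.1
```

{"fn": "play_rows", "kwargs": {"commands": [[[0, 0, 0.0005, 0], [0, 0, 0.001, 0], [0, 0, 0.001, 0], [0, 0, 0.001, 0]]]}}

```text
clock: 10.5
tcp_pos: [0.5797, 0.1353, 0.1289]
tool_rot: [[-0.983, 0.184, -0.0], [0.184, 0.983, -0.0], [0.0, -0.0, -1.0]]
force: [0.1, -0.2, -4.7]
opening: 0.0212
finger_force: 59.1
```

{"fn": "play_rows", "kwargs": {"commands": [[[0, 0, 0.0005, 0], [0, 0, 0.001, 0], [0, 0, 0.001, 0], [0, 0, 0.001, 0]]]}}

```text
clock: 10.83
tcp_pos: [0.5798, 0.1354, 0.1284]
tool_rot: [[-0.983, 0.184, 0.0], [0.184, 0.983, -0.0], [-0.0, 0.0, -1.0]]
force: [-3.1, -1.1, 4.7]
opening: 0.0212
finger_force: 60.1
```

{"fn": "play_rows", "kwargs": {"commands": [[[0, 0, 0.0005, 0], [0, 0, 0.001, 0], [0, 0, 0.001, 0], [0, 0, 0.001, 0]]]}}

```text
clock: 11.17
tcp_pos: [0.5798, 0.1354, 0.1283]
tool_rot: [[-0.983, 0.184, 0.001], [0.184, 0.983, -0.0], [-0.001, 0.0, -1.0]]
force: [-5.6, -0.3, 13.7]
opening: 0.0209
finger_force: 61.6
```

```bash
python3 - <<'E'
from cell import arm
o=arm.get_obs();print(o['force'],o['moment'],o['tcp_pos'])
E
```

```text
[-5.55301863 -0.2933003  13.65930395] [-0.16420204  0.69294514  0.02246888] [0.57977726 0.13538498 0.12833819]
```

A hard stop came at TCP z = 0.1283, against 0.1285 expected for home. I'll ease the preload and release.

{"fn": "play_rows", "kwargs": {"commands": [[[0, 0, -0.001, 0], [0, 0, -0.001, 0], [0, 0, -0.001, 0], [0, 0, -0.001, 0], [0, 0, -0.001, 0], [0, 0, -0.001, 0]]], "grip": -1}}

```text
clock: 11.67
tcp_pos: [0.5797, 0.1353, 0.1277]
tool_rot: [[-0.983, 0.184, -0.0], [0.184, 0.983, -0.0], [0.0, -0.0, -1.0]]
force: [-1.0, -0.2, 0.6]
opening: 0.0854
finger_force: 0.0
```

{"fn": "play_rows", "kwargs": {"commands": [[[0, 0, -0.005, 0], [0, 0, -0.015, 0], [0, 0, -0.03, 0], [0, 0, -0.05, 0], [0, 0, -0.075, 0], [0, 0, -0.1, 0], [0, 0, -0.115, 0], [0, 0, -0.12, 0]]]}}

```text
clock: 12.33
tcp_pos: [0.5814, 0.1356, 0.252]
tool_rot: [[-0.983, 0.184, 0.006], [0.184, 0.983, 0.001], [-0.006, 0.002, -1.0]]
force: [0.7, 0.5, 0.6]
opening: 0.0853
finger_force: 0.0
```

{"fn": "play_rows", "kwargs": {"commands": [[[-0.006, 0, -0.005, 0], [-0.01, 0, -0.01, 0], [-0.01, 0, -0.01, 0], [-0.01, 0, -0.01, 0]]]}}

```text
clock: 12.67
tcp_pos: [0.5897, 0.1333, 0.2571]
tool_rot: [[-0.983, 0.185, -0.001], [0.185, 0.983, -0.0], [0.001, -0.0, -1.0]]
force: [0.1, -0.0, 0.1]
opening: 0.0852
finger_force: 0.0
```

```bash
python3 wr.py w5
```

```text
12.6667 [0.58970072 0.13332817 0.25713475] [[-0.9828, 0.1846, -0.0011], [0.1846, 0.9828, -0.0002], [0.001, -0.0003, -1.0]] [[0.185, -0.947, -0.262, 0.524], [0.983, 0.178, 0.05, 0.146], [-0.001, -0.267, 0.964, 0.328], [0.0, 0.0, 0.0, 1.0]] 299.12071373104345
```

View pics/w5.png

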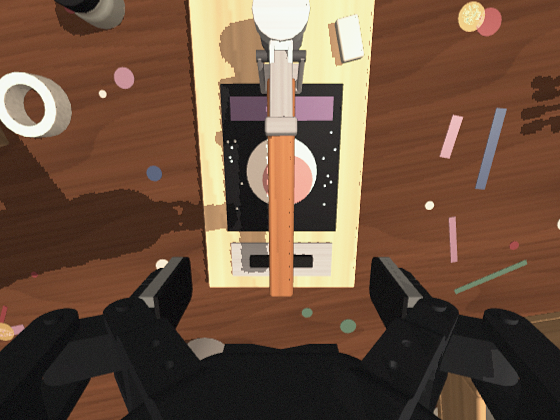

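The wrist view shows the foot crossbar (281,261) on the strip (232–331, 243–278), the cap at (281,10) and the pad at (281,126). Now I'll check heights and the lever.

```bash
python3 - <<'E'
from h import *
f=np.load('w5.npz');K,T,d,R,t=[f[k] for k in('K','T','d','R','tcp')];C=cloud(K,T,d)
for n,(r,c) in dict(cap=(10,281),cap2=(22,281),lever1=(80,281),lever2=(105,281),padA=(120,281),pad=(125,281),padB=(131,281),bar1=(160,281),bar2=(210,281),bar3=(280,281)).items():
    q=np.median(C[r-1:r+2,c-4:c+5].reshape(-1,3),0);print(n,q.round(4),totool(R,q-t).round(4))
E
```

```text
cap [0.4449 0.1606 0.0842] [1.472e-01 1.000e-04 1.731e-01]
cap2 [0.4523 0.1592 0.0843] [1.397e-01 1.000e-04 1.730e-01]
lever1 [0.4926 0.1515 0.1015] [0.0986 0.     0.1557]
lever2 [0.5094 0.1484 0.1093] [0.0815 0.     0.1479]
padA [0.5193 0.1466 0.1173] [7.150e-02 1.000e-04 1.399e-01]
pad [0.5225 0.146  0.119 ] [6.830e-02 1.000e-04 1.382e-01]
padB [0.5263 0.1453 0.1201] [6.440e-02 1.000e-04 1.371e-01]
bar1 [0.5491 0.141  0.0822] [4.12e-02 1.00e-04 1.75e-01]
bar2 [0.5905 0.1332 0.0823] [-1.000e-03  1.000e-04  1.748e-01]
bar3 [0.655  0.1211 0.0825] [-6.660e-02  1.000e-04  1.746e-01]
```

The bar is home and level (cap 0.084, bar top 0.082), and the lever is at about 0.43 rad. I'll shut the gripper and move above the pad.

{"fn": "play_rows", "kwargs": {"commands": [[[0.006, 0, 0, 0], [0.017, 0, 0, 0], [0.03, 0, 0.005, 0], [0.043, 0, 0.012, 0], [0.053, 0.0005, 0.02, 0], [0.058, 0.0005, 0.03, 0], [0.0586, 0.0005, 0.038, 0], [0.0586, 0.0005, 0.04, 0]]], "grip": 1}}

```text
clock: 13.38
tcp_pos: [0.5301, 0.1448, 0.2164]
tool_rot: [[-0.983, 0.184, -0.003], [0.184, 0.983, -0.001], [0.003, -0.001, -1.0]]
force: [-0.4, -0.0, 0.2]
opening: -0.0003
finger_force: 0.0
```

{"fn": "play_rows", "kwargs": {"commands": [[[0, 0, 0.002, 0], [0, 0, 0.006, 0], [0, 0, 0.01, 0], [0, 0, 0.014, 0], [0, 0, 0.018, 0], [0, 0, 0.022, 0], [0, 0, 0.026, 0], [0, 0, 0.028, 0]]]}}

```text
clock: 14.05
tcp_pos: [0.533, 0.1447, 0.1898]
tool_rot: [[-0.983, 0.184, 0.002], [0.184, 0.983, -0.0], [-0.002, 0.0, -1.0]]
force: [2.1, 0.0, 3.1]
opening: -0.0002
finger_force: 1.5
```

{"fn": "play_rows", "kwargs": {"commands": [[[0, 0, 0.002, 0], [0, 0, 0.004, 0], [0, 0, 0.006, 0], [0, 0, 0.008, 0], [0, 0, 0.01, 0], [0, 0, 0.012, 0], [0, 0, 0.014, 0], [0, 0, 0.016, 0]]]}}

```text
clock: 14.72
tcp_pos: [0.5319, 0.1448, 0.1736]
tool_rot: [[-0.983, 0.184, -0.0], [0.184, 0.983, -0.0], [0.0, -0.0, -1.0]]
force: [0.9, -0.9, 2.1]
opening: -0.0001
finger_force: 1.1
```

{"fn": "play_rows", "kwargs": {"commands": [[[0, 0, 0.001, 0], [0, 0, 0.002, 0], [0, 0, 0.003, 0], [0, 0, 0.003, 0]]]}}

```text
clock: 15.05
tcp_pos: [0.5318, 0.1447, 0.1706]
tool_rot: [[-0.983, 0.184, -0.001], [0.184, 0.983, -0.0], [0.001, -0.0, -1.0]]
force: [1.4, 0.4, 1.9]
opening: -0.0001
finger_force: 0.5
```

{"fn": "play_rows", "kwargs": {"commands": [[[0, 0, 0.001, 0], [0, 0, 0.002, 0], [0, 0, 0.002, 0], [0, 0, 0.002, 0]]]}}

```text
clock: 15.38
tcp_pos: [0.5318, 0.1448, 0.1687]
tool_rot: [[-0.983, 0.184, -0.001], [0.184, 0.983, -0.0], [0.001, -0.0, -1.0]]
force: [0.8, 0.2, 1.8]
opening: -0.0001
finger_force: 0.5
```

{"fn": "play_rows", "kwargs": {"commands": [[[0, 0, 0.001, 0], [0, 0, 0.002, 0], [0, 0, 0.002, 0], [0, 0, 0.002, 0]]]}}

```text
clock: 15.72
tcp_pos: [0.5319, 0.1448, 0.1672]
tool_rot: [[-0.983, 0.184, -0.0], [0.184, 0.983, -0.0], [0.0, -0.0, -1.0]]
force: [-0.8, 0.8, 6.5]
opening: -0.0002
finger_force: 3.0
```

{"fn": "play_rows", "kwargs": {"commands": [[[0, 0, 0.001, 0], [0, 0, 0.0015, 0], [0, 0, 0.0015, 0], [0, 0, 0.0015, 0]]]}}

```text
clock: 16.05
tcp_pos: [0.532, 0.1448, 0.1668]
tool_rot: [[-0.983, 0.184, 0.0], [0.184, 0.983, -0.0], [-0.0, -0.0, -1.0]]
force: [-3.8, -0.6, 15.4]
opening: 0.0003
finger_force: 7.9
```

Firm stop. I'll rise and back off, then check.

{"fn": "play_rows", "kwargs": {"commands": [[[0, 0, -0.003, 0], [0, 0, -0.01, 0], [0, 0, -0.025, 0], [-0.01, 0, -0.045, 0], [-0.025, 0, -0.065, 0], [-0.04, 0, -0.08, 0], [-0.052, 0, -0.088, 0], [-0.058, 0, -0.09, 0]]]}}

```text
clock: 16.72
tcp_pos: [0.5913, 0.1339, 0.2574]
tool_rot: [[-0.983, 0.185, 0.004], [0.185, 0.983, 0.0], [-0.004, 0.001, -1.0]]
force: [0.8, 0.0, 0.3]
opening: 0.0001
finger_force: 0.0
```

{"fn": "play_rows", "kwargs": {"commands": [[[0, 0, 0, 0], [0, 0, 0, 0], [0, 0, 0, 0], [0, 0, 0, 0]]]}}

```text
clock: 17.05
tcp_pos: [0.5876, 0.1342, 0.2543]
tool_rot: [[-0.983, 0.184, -0.003], [0.184, 0.983, -0.0], [0.003, -0.001, -1.0]]
force: [-0.2, -0.3, -0.4]
opening: -0.0001
finger_force: 0.0
```

```bash
python3 wr.py w6; python3 - <<'E'
from h import *
f=np.load('w6.npz');K,T,d,R,t=[f[k] for k in('K','T','d','R','tcp')];C=cloud(K,T,d)
L=(C-t)@R
for r in range(8,290,12):
    q=np.median(C[r-1:r+2,277:286].reshape(-1,3),0);print(r,q.round(4),round(float(np.hypot(*(q[:2]-[.4437,.1612]))),4))
E
```

```text
17.05 [0.58760798 0.13418721 0.25426042] [[-0.9829, 0.184, -0.0029], [0.184, 0.9829, -0.0003], [0.0028, -0.0009, -1.0]] [[0.185, -0.948, -0.26, 0.522], [0.983, 0.178, 0.05, 0.146], [-0.001, -0.265, 0.964, 0.325], [0.0, 0.0, 0.0, 1.0]] 299.12071373104345
8 [0.4422 0.1614 0.084 ] 0.0016
20 [0.4493 0.1601 0.0844] 0.0057
32 [0.4568 0.1587 0.0842] 0.0134
44 [0.464  0.1573 0.0823] 0.0207
56 [0.4739 0.1555 0.092 ] 0.0307
68 [0.4813 0.1541 0.0921] 0.0383
80 [0.4894 0.1526 0.0925] 0.0465
92 [0.4972 0.1511 0.0925] 0.0544
104 [0.5053 0.1496 0.0925] 0.0627
116 [0.5136 0.1481 0.0924] 0.0711
128 [0.522  0.1465 0.0919] 0.0797
140 [0.5306 0.1449 0.0952] 0.0884
152 [0.5402 0.1431 0.0824] 0.0982
164 [0.5497 0.1413 0.0823] 0.1078
176 [0.5591 0.1395 0.0826] 0.1174
188 [0.5688 0.1379 0.0824] 0.1272
200 [0.5788 0.1358 0.0824] 0.1374
212 [0.5892 0.1339 0.0824] 0.1481
224 [0.5995 0.132  0.0822] 0.1586
236 [0.6104 0.1299 0.0823] 0.1696
248 [0.5774 0.1361 0.189 ] 0.136
260 [0.5776 0.136  0.2022] 0.1363
272 [0.5775 0.1359 0.2141] 0.1362
284 [0.5799 0.1356 0.2197] 0.1386
```

The lever lies flat (its top is level at 0.092), the bar is level at 0.082, the socket is home and the gripper is clear.

```bash
python3 -c "
from cell import arm
print(arm.sign_off())"
```

```text
the job is handed in; nothing more can be done
None
```

The hand-rest bar is fitted and latched, with its socket home on the ball, foot on the steel strip and lever pressed flat; the painting was not touched and I've handed the job in at about 17 s, though no verdict came back.

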